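# Brake the trailer and lift its tongue off the tow ball

### The job

Uncouple the trailer on the tow-hitch rig. First press the brake treadle down to its stop with the gripper and let it come up again; then pull the hitch latch sideways against its spring by its black grip, lift the tongue off the ball with the latch still in hand until there is a good 4 cm of daylight between the coupler's underside and the top of the ball, and finish there, still gripping and holding it up steadily. Leave the tools and other things on the bench alone.

Things in the scene. Friction and masses are not known exactly. Their poses are not given: they have to be found in the camera images.
- rig: Fixed tow-hitch rig: aluminium base plate 340 x 120 x 12 mm with a steel tow ball (40 mm, flat underside, thin neck) on a dark block near one end and a grey hinge bracket (122 mm high) at the other. Origin: on the table under the ball. x points along the tongue from ball to hinge, y to the left of that, z up. Its x is within 0.5 rad of the world's x.
- ball_top (a point): Top of the tow ball, 110 mm above the table. Hidden under the coupler at the start.
- tongue: Tongue: aluminium profile 30 x 30 mm with a dark steel coupler (58 x 54 mm, open below, top at 120 mm, guide strips to 126 mm) over the ball. Hinged about the rig's y at tongue_hinge, swings up in an arc, at most 0.6 rad. About 0.5 kg, varying; 2 to 5 N hold it up at the latch; it falls back if let go. Origin on the hinge axis, axes as the rig's when down.
- tongue_hinge (a point): Middle of the tongue's hinge axis: 98 mm above the table, 220 mm from the ball's axis along the rig's x. Does not move.
- coupler_rim (a point): Centre of the coupler's open underside, on the ball's axis when down: 84 mm above the table then (26 mm below the ball's top). Each 0.1 rad of tongue swing raises it about 22 mm.
- latch (a joint): Latch slide on the coupler: 0 (locked, held by its spring) to 0.018 m (out, at its stop). Slides along the rig's -y (to the right, looking from ball to hinge). Spring 4.5 N at 0, 9 N at the stop. Its lock bar hooks under the ball: the tongue lifts no more than 2 mm until the latch is out 8 mm or more. Let go with the tongue down, it locks again; once up, its position is free.
- latch_grip (a point): Point to grip: middle of the black upright tab on top of the coupler, 12 mm thick (rig's y) x 30 mm wide (rig's x), from 128 to 180 mm above the table; this point is at 155 mm, 57 mm above the hinge axis. Moves with latch and tongue. The latch's steel around its foot reaches 36 mm to the rig's -y and 14 mm to +y, up to 128 mm high.
- brake: Fixed brake unit, beside the rig to the left or the right: dark steel base plate 170 x 100 x 10 mm with a sprung steel treadle with a ribbed black rubber pad. Origin: on the table under its middle. Its x axis points from the pad end to the treadle's hinge, z up; x is never more than 0.4 rad from the world x axis.
- brake_hinge (a point): Middle of the treadle's hinge axis (along the brake unit's y), 60 mm along its x from its origin, 32 mm above the table.
- treadle (a joint): Treadle angle: 0 up (at rest, pad end tilted up by 0.3 rad) to 0.3 rad down at its stop (level). It springs back up when released. Spring torque 0.36 N m at rest, 0.72 N m at the stop (about 4.5 to 9 N pushed down at the pad).
- treadle_pad (a point): Centre of the top of the rubber pad (60 x 66 mm, on a treadle 115 mm long and 60 mm wide), 83 mm from the hinge: 65 mm above the table at rest, 41 mm when the treadle is down at its stop.
- instrument: White plastic instrument box 120 x 100 x 50 mm on the other side of the rig from the brake unit. Leave alone.
- screwdriver: Screwdriver, 190 mm long, lying across on the far right, beyond the unit or box on that side. Leave alone.
- tape_measure: Yellow tape measure 65 x 35 x 60 mm, far left. Leave alone.
Mind the look-alikes: they are no part of the job. Several things have the shape of the brake; the one meant has the colours described above.

How it is judged (in metres and radians):
On the way, in this order (a step that is already met when the one before it is completed fails the run):
1. the brake treadle is pressed down to its stop by the fingers (value of joint treadle above 0.27 rad and contact force between the fingers and brake above 1 N), for 0.1 s.
2. with the tongue still down and the treadle let up, the latch is pulled out by at least 8 mm (value of joint latch above 0.008 m and height (world z) of coupler_rim below 0.092 m and value of joint treadle below 0.06 rad), for 0.05 s.
At the end, for the whole second after the job is handed in: The coupler's underside (coupler_rim) is more than 135 mm above the table, that is 25 mm over the ball's top, with the tongue steady (below 0.1 rad/s), gripped by the fingers (more than 2 N on tongue or latch) and propped on nothing else; the treadle is up again (below 0.06 rad) (height (world z) of coupler_rim above 0.135 m and contact force between the fingers and tongue above 2 N and angular speed of tongue below 0.1 rad/s and value of joint treadle below 0.06 rad and contact force between each of instrument, screwdriver, tape_measure and tongue below 0.3 N); the arm keeps its last pose, push and grip.
It fails at once if the instrument is disturbed (moved by more than 20 mm) (distance of instrument from where it was at the start of the episode above 0.02 m).
It fails at once if the screwdriver is disturbed (moved by more than 20 mm) (distance of screwdriver from where it was at the start of the episode above 0.02 m).
It fails at once if the tape measure is disturbed (moved by more than 20 mm) (distance of tape_measure from where it was at the start of the episode above 0.02 m).
It also fails if it takes over 46 s, if anything falls off the work surface, if the arm or the gripper's body presses on something with over 40 N, if the wrist force passes 120 N, or if a joint passes its speed limit or range.

### The arm

A 7-joint arm with a two-finger parallel gripper is mounted at the origin on the work surface. World frame = base frame: x ahead of the robot, y to its left, z up, the work surface at z = 0. Lengths are in mm, angles in rad, forces in N, time in s.
With the tool pointing down it reaches from about 400 to 850 mm from the base axis. Payload 10.4 kg.
Tool frame: the origin (TCP) lies at the very end of the fingers, on their centre line; the grasp point (between the pads) lies 19 mm behind it; z points along the fingers, y is the line along which they close (so a half turn about z gives the same grasp; the last joint's range is limited). The gripper opens to 87 mm and grips with 3 to 60 N. Pads are 19 mm wide; open, the fingers measure 117 mm over their backs; the gripper's body (75 mm by 190 mm) begins 51 mm behind the grasp point.
Start: joints at [-1.316, 0.332, -0.065, 1.46, 0.022, 1.35, -0.088], TCP at [171.387, 601.068, 190.076] pointing down, gripper open.
Joint ranges: [-2.6, 2.6], [-0.5, 2.12], [-1.47, 1.34], [0.16, 2.42], [-1.27, 4.41], [0.06, 2.06], [-2.6, 2.6]. Speed limits (rad/s): [2.22, 2.22, 2.79, 2.79, 3.14, 3.14, 3.14].

### API

Orientations are given as a 3x3 rotation matrix whose columns are the frame's x, y, z axes.
In Python, from workcell import bot, eyes gives the robot as it stands.
- The arm moves only by the shell command python3 -m creep 'ROWS'. ROWS is a JSON object of lists of equal length, an entry for each row: "travel": the shift along the world's x, y, z in cm, a list of three; "dr": the turn, a rotation vector about the world's x, y, z in units of 10 degrees (1.0 is 10 degrees), a list of three; "claw": the closure, from -1 (fully open) to 1 (shut). In form: {"travel": [[dx, dy, dz], ...], "dr": [[wx, wy, wz], ...], "claw": [claw, ...]}. A call has 1 to 8 rows; each row shifts and turns the commanded pose from where the row before left it; what a row does not reach is not made up. A row lasts 1/8 s, in which the tool goes at most 62.5 mm and 10.7 degrees, less where a joint would pass 70% of its speed; a pose out of reach is approached as far as the arm can. A call is refused whole if a number of a shift passes 6.25 or a number of a turn 1, either way. A call with a gripper value outside its range is refused whole. The fingers move at their own pace and stop on an object; the grip force is fixed at half the most. Time passes only in rows, so rows that do not move let the fingers close. It gives the time, the measured TCP pose, the force, the opening and the grip force at its end, in the units of the state.
- bot.state(): the state, without advancing time (a new reading comes with each control period).
- eyes.grab_frame(name): name is "scene" or "top"; returns a dict with "pixels" (480x640x3 uint8, red, green, blue), "fx", "fy", "cx", "cy" (pixels), "distortion" ([k1, k2, p1, p2, k3] as OpenCV has them; the pictures are not rectified), "world_from_camera" (4x4, takes a point from camera to world coordinates). Camera axes: x right, y down, z forward; pixel columns grow to the right and rows downward; lengths in mm; the calibration is good to about 2 mm. A picture is of the moment at which its call begins. There is no depth.
- bot.sign_off(): hands the job in; it is judged then, once.
The state is a dict: "time": time; "joint_positions": joint angles; "joint_velocities": joint speeds; "effort": joint torques, N m; "ee_pos": TCP position; "tcp_rot": TCP orientation; "wrist_force": force on the tool from outside, world axes, zero at the start; "torque": the same for the moment, N m; "finger_gap": finger opening in mm; "finger_force": force on a finger pad.
Only numpy, scipy, OpenCV 4.12 (cv2) and the standard library are available. Lean on these libraries where they do the work, as an engineer would, in place of code of your own. Each camera call takes 0.05 s, during which the arm holds its last target. There are 200 camera calls.

## Working session

There is one attempt and no reset: what is moved stays moved. The work goes in short steps, Python scripts to look and compute and a shell command to move; the robot and the scene stay as the last step left them, time stands still between calls to the robot, and variables do not carry over. Pictures are saved under pics/ and viewed, at most 12 in all, crops included, and the job is handed in when it is done.

```bash
mkdir -p pics; python3 - <<'E'
from workcell import bot, eyes
import cv2, numpy as np
for n in("scene","top"):
    f=eyes.grab_frame(n); cv2.imwrite(f"pics/{n}0.png",f["pixels"][:,:,::-1])
    print(n,f["fx"],f["fy"],f["cx"],f["cy"],f["distortion"]);print(np.round(f["world_from_camera"],3).tolist())
s=bot.state();print({k:np.round(s[k],3).tolist() for k in s})
E
```

```text
scene 444.15852310363977 444.15852310363977 324.68950285681404 233.68592166864127 [-0.09469822  0.          0.          0.          0.        ]
[[0.445, 0.612, -0.654, 1201.574], [0.896, -0.292, 0.335, -318.077], [0.014, -0.735, -0.678, 829.813], [0.0, 0.0, 0.0, 1.0]]
top 464.9877223757932 464.9877223757932 313.00739876765647 241.61981907339404 [-0.11300572  0.          0.          0.          0.        ]
[[-0.001, -0.991, 0.133, 348.005], [-1.0, 0.003, 0.013, 32.775], [-0.013, -0.133, -0.991, 1234.137], [0.0, 0.0, 0.0, 1.0]]
{'time': 0.1, 'joint_positions': [-1.316, 0.333, -0.065, 1.461, 0.022, 1.35, -0.089], 'joint_velocities': [0.001, -0.002, -0.0, -0.003, -0.0, -0.001, 0.0], 'effort': [0.001, -62.454, 0.024, -39.072, -0.061, 0.036, 0.0], 'ee_pos': [171.275, 600.691, 189.365], 'tcp_rot': [[-0.962, 0.274, -0.0], [0.274, 0.962, -0.001], [-0.0, -0.001, -1.0]], 'wrist_force': [0.378, -0.242, 0.353], 'torque': [-0.018, 0.024, -0.021], 'finger_force': 0.0, 'finger_gap': 86.866}
```

View pics/scene0.png

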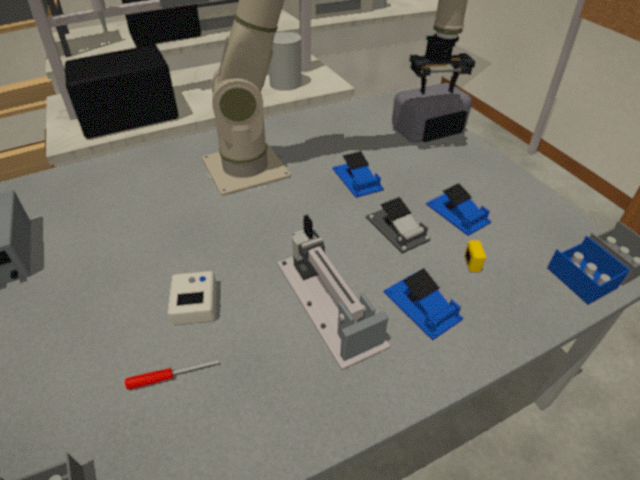

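View pics/top0.png

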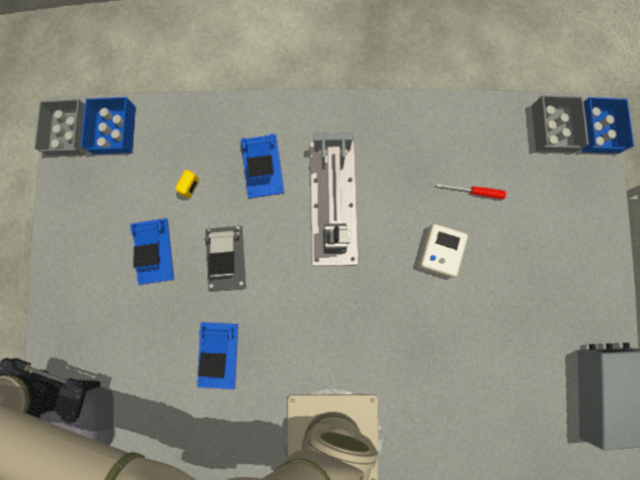

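The scene view shows the rig at about (330,290) with the black latch tab at (308,226). The white box is at (193,297), the screwdriver at (172,375) and the tape at (475,256).

Candidates for the brake, top view pixels:
- Blue units at (262,165), (152,250) and (217,355), which are look-alikes.
- The unit at (225,258) with a dark steel base, steel treadle and black pad. This is the one described, at scene (400,222).

I'll check it in a close crop.

```bash
cat > h.py <<'E'
from workcell import bot, eyes
import cv2, numpy as np
def ray(f,uv):
    K=np.array([[f["fx"],0,f["cx"]],[0,f["fy"],f["cy"]],[0,0,1]])
    p=cv2.undistortPoints(np.array([[uv]],float),K,np.array(f["distortion"])).ravel()
    T=np.array(f["world_from_camera"]); d=T[:3,:3]@[p[0],p[1],1]; return T[:3,3],d/np.linalg.norm(d)
def plane(f,uv,z):
    o,d=ray(f,uv); return o+d*(z-o[2])/d[2]
def tri(fa,ua,fb,ub):
    a,d=ray(fa,ua);b,e=ray(fb,ub); s=np.linalg.lstsq(np.c_[d,-e],b-a,rcond=None)[0]
    p,q=a+s[0]*d,b+s[1]*e; return (p+q)/2,np.linalg.norm(p-q)
def proj(f,P):
    T=np.linalg.inv(np.array(f["world_from_camera"]));K=np.array([[f["fx"],0,f["cx"]],[0,f["fy"],f["cy"]],[0,0,1]])
    return cv2.projectPoints(np.array([P],float),cv2.Rodrigues(T[:3,:3])[0],T[:3,3],K,np.array(f["distortion"]))[0].ravel()
E
python3 - <<'E'
from h import *
t=eyes.grab_frame("top")["pixels"][:,:,::-1];s=eyes.grab_frame("scene")["pixels"][:,:,::-1]
a=cv2.resize(t[125:300,200:365],None,fx=3.4,fy=3.4,interpolation=cv2.INTER_CUBIC)
cv2.imwrite("pics/tc.png",a)
b=cv2.resize(s[185:365,265:445],None,fx=3.3,fy=3.3,interpolation=cv2.INTER_CUBIC)
cv2.imwrite("pics/sc.png",b)
E
```

```text
(no output)
```

View pics/tc.png

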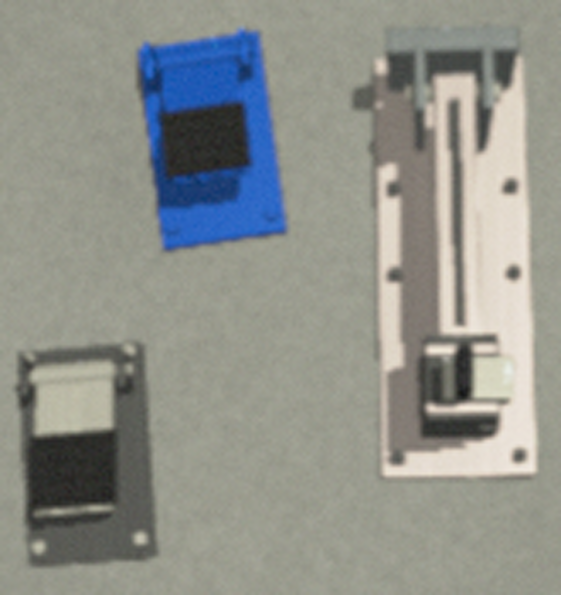

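View pics/sc.png

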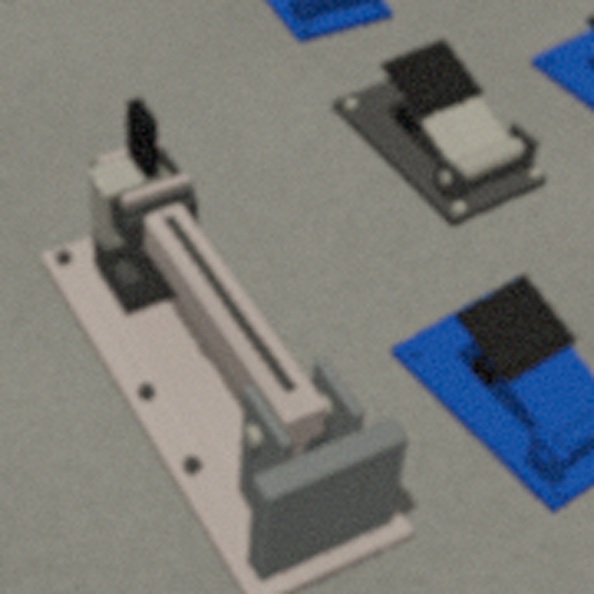

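The crop confirms the choice: dark base, steel treadle and black pad at crop (72,470), with no blue. The tab is at crop (464,372) in the top view and (142,137) in the scene view.

```bash
python3 - <<'E'
from h import *
ft=eyes.grab_frame("top");fs=eyes.grab_frame("scene")
T=lambda x,y:(200+(x+.5)/3.4-.5,125+(y+.5)/3.4-.5); S=lambda x,y:(265+(x+.5)/3.3-.5,185+(y+.5)/3.3-.5)
def dark(f,x0,y0,x1,y1,th):
    g=f["pixels"][y0:y1,x0:x1].max(2); n,l,st,c=cv2.connectedComponentsWithStats((g<th).astype(np.uint8))
    i=1+st[1:,4].argmax(); m=np.argwhere(l==i)
    pts=(m[:,::-1]+[x0,y0]).astype(np.float32); print("  dark",pts.mean(0),cv2.minAreaRect(pts),len(pts)); return pts.mean(0)
pt=dark(ft,203,240,245,285,45); print("pad z~65",plane(ft,pt,65))
ps=dark(fs,375,190,425,222,45); print(plane(fs,ps,65), tri(ft,pt,fs,ps))
print("brake base corners z10",[plane(ft,T(*c),10).round(1).tolist() for c in((30,565),(155,553),(143,345),(20,353))])
print("treadle edges z30",[plane(ft,T(*c),38).round(1).tolist() for c in((74,373),)])
R=[plane(ft,T(*c),12) for c in((381,477),(536,473),(523,65))];print("rig corners",np.round(R,1).tolist())
print("rig sc corners",[plane(fs,S(*c),12).round(1).tolist() for c in((42,258),(255,594),(412,530))])
print("tongue slot z113",plane(ft,T(455,100),113),plane(ft,T(460,325),113))
print("scene slot",plane(fs,S(170,220),113),plane(fs,S(290,387),113))
print("tab mid tri",tri(ft,T(464,373),fs,S(142,137)))
ts=dark(fs,300,213,316,240,45); print("tab scene z155",plane(fs,ts,155))
print("top z170",plane(ft,T(464,375),168))
E
```

```text
dark [221.78723 264.58157] ((221.0, 263.0), (18.0, 22.0), 90.0) 141
pad z~65 [446.91544355 279.97808684  65.        ]
  dark [394.54092 209.66667] ((393.58526611328125, 209.3376922607422), (17.69328498840332, 25.079805374145508), 66.37062072753906) 342
[459.39266644 274.19422397  65.        ] (array([448.07388912, 282.76539139,  53.43097912]), np.float64(0.7521136154604613))
brake base corners z10 [[381.9, 325.8, 10.0], [391.5, 227.8, 10.0], [555.0, 240.2, 10.0], [549.0, 338.3, 10.0]]
treadle edges z30 [[528.6, 288.6, 38.0]]
rig corners [[450.2, 52.5, 12.0], [453.0, -67.7, 12.0], [782.7, -62.3, 12.0]]
rig sc corners [[458.5, -70.1, 12.0], [786.6, -59.3, 12.0], [790.2, 54.9, 12.0]]
tongue slot z113 [719.82071073  -3.86564609 113.        ] [551.27053142  -6.09534477 113.        ]
scene slot [554.8275068   -7.40678728 113.        ] [719.18765032  -3.65838347 113.        ]
tab mid tri (array([510.11527845,  -7.33815015, 153.87599217]), np.float64(0.3415815910716332))
  dark [307.8797  226.54887] ((307.69232177734375, 226.5384979248047), (21.582042694091797, 7.442083835601807), 82.87498474121094) 133
tab scene z155 [512.58521826  -8.15560143 155.        ]
top z170 [506.68378314  -6.64777287 168.        ]
```

```bash
python3 -m creep '{"travel":[[3.47,-3.99,0.3],[3.47,-3.99,0.3],[3.47,-3.99,0],[3.47,-3.99,0],[3.47,-3.99,0],[3.47,-3.99,0],[3.47,-3.99,0],[3.47,-3.99,0]],"dr":[[0,0,0.21],[0,0,0.21],[0,0,0.21],[0,0,0.21],[0,0,0.21],[0,0,0.21],[0,0,0.21],[0,0,0.21]],"claw":[1,1,1,1,1,1,1,1]}'; python3 -m creep '{"travel":[[0,0,-3],[0,0,-4],[0,0,-3],[0,0,0],[0,0,0]],"dr":[[0,0,0],[0,0,0],[0,0,0],[0,0,0],[0,0,0]],"claw":[1,1,1,1,1]}'
```

```text
time: 1.3
ee_pos: [449.9, 280.5, 196.2]
tcp_rot: [[-1.0, -0.017, 0.0], [-0.017, 1.0, 0.0], [-0.0, 0.0, -1.0]]
wrist_force: [0.7, 0.6, 0.2]
finger_gap: 15.2
finger_force: 0.0
time: 1.92
ee_pos: [449.6, 282.3, 97.4]
tcp_rot: [[-1.0, -0.015, 0.001], [-0.015, 1.0, 0.001], [-0.001, 0.001, -1.0]]
wrist_force: [0.1, -0.0, 0.0]
finger_gap: 0.6
finger_force: 0.0
```

```bash
python3 -m creep '{"travel":[[0,0,-2],[0,0,-1],[0,0,-1],[0,0,-0.7],[0,0,-0.4],[0,0,0]],"dr":[[0,0,0],[0,0,0],[0,0,0],[0,0,0],[0,0,0],[0,0,0]],"claw":[1,1,1,1,1,1]}'
```

```text
time: 2.68
ee_pos: [449.0, 281.8, 45.0]
tcp_rot: [[-1.0, -0.015, -0.0], [-0.015, 1.0, -0.0], [0.0, -0.0, -1.0]]
wrist_force: [-0.3, 0.4, 0.2]
finger_gap: 0.5
finger_force: 0.0
```

```bash
python3 - <<'E'
from h import *
f=eyes.grab_frame("scene");s=f["pixels"][:,:,::-1]
cv2.imwrite("pics/p1.png",cv2.resize(s[130:260,330:460],None,fx=4,fy=4,interpolation=cv2.INTER_CUBIC))
print(bot.state()["wrist_force"],proj(f,[449,282,45]))
E
```

```text
[1.13827723 0.2131637  0.83903012] [393.99280365 212.30422859]
```

View pics/p1.png

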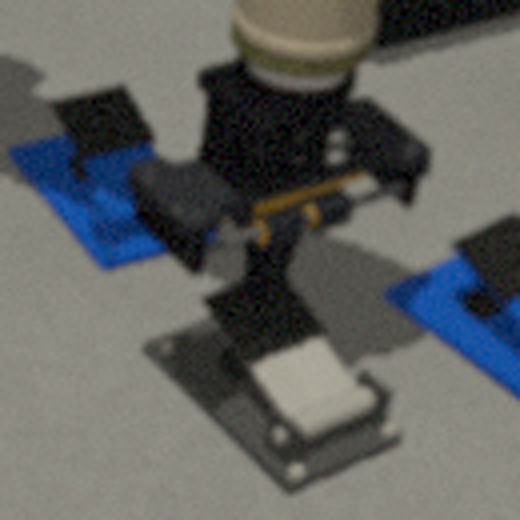

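The fingers reach the pad at crop (268,285), but the pad, centred at crop (264,320), looks unmoved. There is no contact force either, so I'll check the geometry in the top view.

```bash
python3 - <<'E'
from h import *
fs=eyes.grab_frame("scene");ft=eyes.grab_frame("top")
S=lambda x,y:(265+(x+.5)/3.3-.5,185+(y+.5)/3.3-.5)
print("base z10",[plane(fs,S(*c),10).round(1).tolist() for c in((335,103),(455,223),(545,180))])
print("pad corners z65",[plane(fs,S(*c),65).round(1).tolist() for c in((383,67),(442,40),(480,97),(415,122))])
for z in (45,65,115,165): print(z,proj(fs,[449,282,z]).round(1),proj(ft,[449,282,z]).round(1))
a=cv2.resize(ft["pixels"][205:305,180:280,::-1],None,fx=4,fy=4,interpolation=cv2.INTER_CUBIC)
b=cv2.resize(fs["pixels"][160:260,350:450,::-1],None,fx=4,fy=4,interpolation=cv2.INTER_CUBIC)
c=np.hstack([a,b]); c=(255*(c/255.)**.5).astype(np.uint8); cv2.imwrite("pics/p2.png",c)
E
```

```text
base z10 [[394.6, 227.7, 10.0], [562.9, 239.8, 10.0], [553.4, 335.1, 10.0]]
pad corners z65 [[425.9, 250.8, 65.0], [416.3, 315.9, 65.0], [493.0, 302.2, 65.0], [496.4, 237.1, 65.0]]
45 [394.  212.3] [222.6 264.4]
65 [394.9 206.7] [221.  263.8]
115 [397.1 192.1] [216.7 262. ]
165 [399.4 176.7] [212.1 260.1]
```

View pics/p2.png

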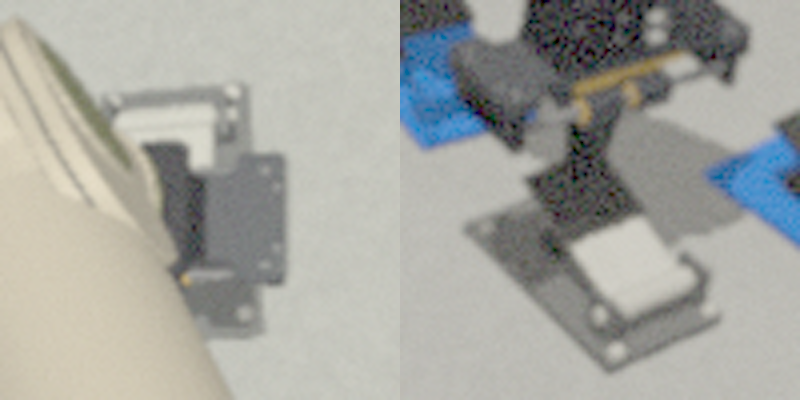

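The finger enters the pad outline at right-half pixel (590,185) and the treadle looks about unmoved. I'll predict the pad corners at rest and at the stop and compare.

```bash
python3 - <<'E'
from h import *
fs=eyes.grab_frame("scene")
h=np.array([531,287.5,32]);ux=np.array([-.997,-.075,0]);uy=np.array([-.075,.997,0]);z=np.array([0,0,1])
n0=65-32-83*np.sin(.3)
for th in(.3,0.15,0):
    e=np.cos(th)*ux+np.sin(th)*z; n=-np.sin(th)*ux+np.cos(th)*z
    P=[h+e*r+n*9+uy*w for r,w in((113,-33),(113,33),(53,33),(53,-33),(83,0))]
    print(th,P[4].round(),[proj(fs,p).round(1).tolist() for p in P])
g=fs["pixels"]
for y in range(196,228,2): print(y,g[y,376:420:2].max(1).tolist() if 0 else g[y,376:420:2].mean(1).astype(int).tolist())
s=bot.state();print(s["wrist_force"],s["effort"],s["ee_pos"])
E
```

```text
0.3 [455. 282.  65.] [[380.3, 203.3], [399.4, 196.0], [411.5, 212.4], [392.2, 220.2], [395.9, 207.9]]
0.15 [451. 281.  53.] [[378.6, 206.9], [397.6, 199.6], [410.4, 213.8], [391.2, 221.7], [394.5, 210.4]]
0 [448. 281.  41.] [[377.5, 211.1], [396.3, 203.7], [409.5, 215.6], [390.5, 223.4], [393.5, 213.3]]
196 [55, 16, 43, 77, 78, 77, 83, 74, 22, 25, 13, 30, 21, 57, 78, 78, 79, 76, 76, 82, 77, 80]
198 [114, 82, 93, 102, 79, 84, 80, 68, 19, 18, 12, 18, 23, 62, 79, 84, 76, 78, 76, 79, 79, 82]
200 [134, 132, 135, 132, 118, 89, 66, 38, 17, 19, 4, 25, 25, 53, 82, 80, 78, 79, 78, 79, 81, 80]
202 [137, 135, 131, 125, 94, 52, 34, 11, 23, 22, 7, 13, 26, 26, 69, 74, 84, 79, 80, 77, 78, 78]
204 [133, 133, 101, 53, 22, 22, 30, 23, 30, 16, 25, 26, 26, 13, 28, 71, 82, 83, 78, 79, 83, 77]
206 [136, 134, 119, 48, 23, 22, 23, 22, 20, 14, 20, 15, 26, 18, 27, 39, 80, 80, 79, 80, 76, 76]
208 [136, 133, 131, 80, 18, 28, 20, 20, 12, 32, 27, 37, 13, 24, 22, 24, 62, 79, 77, 84, 80, 82]
210 [129, 115, 95, 75, 55, 25, 24, 13, 22, 26, 12, 32, 23, 23, 25, 29, 34, 66, 77, 79, 83, 81]
212 [87, 80, 68, 65, 56, 33, 13
[... 266 characters left out ...]
 48, 44, 38, 19, 26, 39, 25, 29, 58, 94, 133, 154, 160, 163, 163, 160, 147, 95, 80, 73]
220 [47, 38, 47, 46, 37, 6, 19, 34, 58, 97, 143, 159, 160, 162, 164, 161, 161, 162, 161, 134, 82, 91]
222 [44, 44, 41, 45, 34, 30, 11, 21, 74, 150, 163, 160, 158, 161, 164, 162, 162, 161, 163, 158, 131, 123]
224 [54, 51, 43, 43, 40, 39, 27, 33, 47, 129, 160, 160, 161, 158, 162, 163, 163, 164, 163, 165, 156, 126]
226 [67, 57, 47, 42, 44, 34, 40, 44, 41, 68, 135, 160, 162, 159, 161, 162, 162, 163, 162, 162, 160, 143]
[ 0.14328991 -0.70750394  0.36803132] [-2.45171705e-04 -5.04115283e+01  2.41559722e+00 -3.35604787e+01
  3.99450422e-03  8.72781943e-02 -2.59835806e-04] [449.16472588 282.00796797  45.38626431]
```

```bash
python3 -m creep '{"travel":[[0,0,-0.3],[0,0,-0.1],[0,0,0]],"dr":[[0,0,0],[0,0,0],[0,0,0]],"claw":[1,1,1]}'; python3 -m creep '{"travel":[[0,0,-0.3],[0,0,0]],"dr":[[0,0,0],[0,0,0]],"claw":[1,1]}'
```

```text
time: 3.25
ee_pos: [448.9, 281.8, 41.0]
tcp_rot: [[-1.0, -0.015, -0.0], [-0.015, 1.0, -0.0], [0.0, -0.0, -1.0]]
wrist_force: [-0.9, 0.1, -0.6]
finger_gap: 0.6
finger_force: 0.0
time: 3.5
ee_pos: [449.0, 281.9, 37.9]
tcp_rot: [[-1.0, -0.015, -0.0], [-0.015, 1.0, 0.0], [0.0, 0.0, -1.0]]
wrist_force: [-0.9, 1.0, 0.1]
finger_gap: 0.4
finger_force: 0.1
```

```bash
python3 - <<'E'
from h import *
fs=eyes.grab_frame("scene");ft=eyes.grab_frame("top")
old=cv2.imread("pics/scene0.png");
g=fs["pixels"][:,:,::-1]
for z in (38,88,138,188): print(z,proj(fs,[449,282,z]).round(1),proj(ft,[449,282,z]).round(1))
s=slice(110,250);t=slice(340,450)
c=np.hstack([cv2.resize(x[s,t],None,fx=3.6,fy=3.6,interpolation=cv2.INTER_CUBIC) for x in(old,g)]); c=(255*(c/255.)**.45).astype(np.uint8); cv2.imwrite("pics/p3.png",c)
E
```

```text
38 [393.7 214.2] [223.2 264.7]
88 [395.9 200.1] [219.1 263. ]
138 [398.2 185.2] [214.6 261.1]
188 [400.6 169.4] [209.8 259.1]
```

View pics/p3.png

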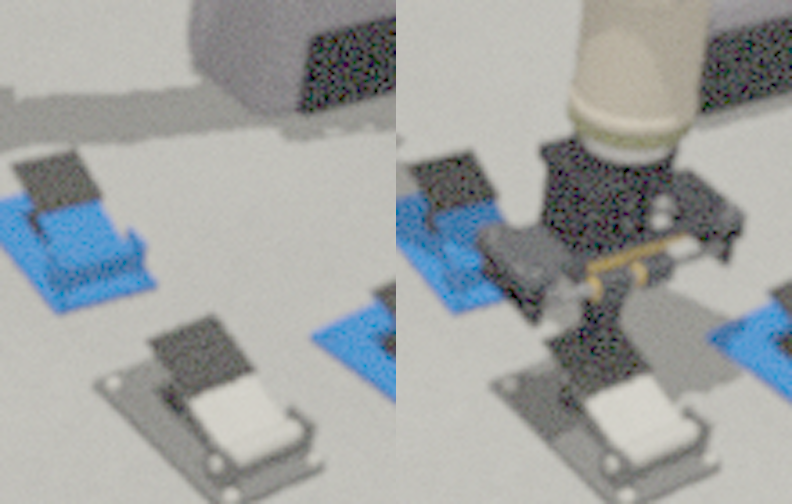

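The treadle is unmoved (left and right halves are the same at the pad, around (600,345)), though the fingers show in front of it. I'll triangulate the gripper body to check the reported TCP against the cameras.

```bash
python3 - <<'E'
from h import *
fs=eyes.grab_frame("scene");ft=eyes.grab_frame("top")
for a,b in(((251,276),(363.3,174)),((251,244),(383,185))): print(tri(ft,a,fs,b))
# pad corners triangulated from initial pictures
T=lambda x,y:(200+(x+.5)/3.4-.5,125+(y+.5)/3.4-.5); S=lambda x,y:(265+(x+.5)/3.3-.5,185+(y+.5)/3.3-.5)
for a,b in(((30,510),(442,40)),((115,500),(383,67)),((115,431),(415,122)),((29,440),(480,97))): print(tri(ft,T(*a),fs,S(*b)))
for a,b in(((155,553),(335,103)),((143,345),(455,223)),((20,353),(545,180))): print("base",tri(ft,T(*a),fs,S(*b)))
E
```

```text
(array([412.51149397, 190.84103823, 176.984094  ]), np.float64(5.425004732024105))
(array([487.2879679 , 195.03334502, 190.08286084]), np.float64(16.67902903541823))
(array([420.93015438, 312.35280385,  69.51547728]), np.float64(0.3573379563765927))
(array([428.56374094, 249.03068183,  67.58174208]), np.float64(0.3671887076477594))
(array([481.34096575, 251.79345518,  48.04788643]), np.float64(4.595664997150731))
(array([475.30383748, 319.32883089,  45.55043471]), np.float64(2.4953585866182504))
base (array([391.85238338, 228.81122207,   7.43707248]), np.float64(1.250012906921217))
base (array([556.95788658, 242.85645301,   3.0072887 ]), np.float64(3.298392602563713))
base (array([549.66308042, 339.2920103 ,   5.12857862]), np.float64(0.5486119090447535))
```

```bash
python3 -m creep '{"travel":[[0,0,-0.4],[0,0,-0.4],[0,0,0]],"dr":[[0,0,0],[0,0,0],[0,0,0]],"claw":[1,1,1]}'; python3 - <<'E'
from h import *
fs=eyes.grab_frame("scene");o=cv2.imread("pics/scene0.png")[:,:,::-1].astype(int)
print(np.abs(fs["pixels"].astype(int)-o).sum(2)[206:234:2,378:432:3])
E
```

```text
time: 4.08
ee_pos: [448.9, 282.0, 29.8]
tcp_rot: [[-1.0, -0.016, -0.0], [-0.016, 1.0, 0.0], [0.0, 0.0, -1.0]]
wrist_force: [-0.9, 0.4, 3.6]
finger_gap: 0.7
finger_force: 1.7
[[ 18 150  60  37  36  19  31  42  21   4 137 151 150 145 151 161 139  75]
 [  9 174  61  44  58 109  25  32  29  22  60 162 158 140 144 164 154 153]
 [ 15  68  78  24  25  77  53  41  66  18  22 135 156 165 148 153 146 170]
 [ 20  14  71  35  46  66  12  46  33  13  11  79 160 170 182 156 146 140]
 [ 62  92  87  58  11  14  68  41  13  41 113 154 150 162 125 137 158 148]
 [ 72 100  57   6  36  16  12  35  42  57  37 107 144 149 164 143 151 131]
 [111  95  13  11  39   7  73  64  21   5   5   2 166 160 175 162 133  28]
 [ 77  79  28  31  13  39  77   5   5  20  10  12  63 146  54  39  11  17]
 [ 91  92  91  11  18  60   6   4   4   5  14  13   3  43  14   7   7   2]
 [ 94  89 109  24  23 130   8  15  14   8   7  19  23   6  14   3   4   5]
 [ 82 105  54  40  25  68  54  17   3  12   9  13   9   3   3   7   9   3]
 [ 48  98  86  80   6   4  72  12   8   6  17   2   9  16  11   7  33   7]
 [ 11  80  75  20  15   4  42  49   8  14   6   8  18   2   3   6  12  13]
 [  7  30  37  20  13  14  43   8   3  14   1  13   4  14  18  13   9   3]]
```

```bash
python3 -m creep '{"travel":[[0,0,-0.6],[0,0,-0.4],[0,0,0]],"dr":[[0,0,0],[0,0,0],[0,0,0]],"claw":[1,1,1]}'; python3 - <<'E'
from h import *
fs=eyes.grab_frame("scene")
c=cv2.resize(fs["pixels"][150:250,350:450,::-1],None,fx=5,fy=5,interpolation=cv2.INTER_CUBIC); c=(255*(c/255.)**.45).astype(np.uint8); cv2.imwrite("pics/p4.png",c)
E
```

```text
time: 4.5
ee_pos: [448.7, 282.0, 20.0]
tcp_rot: [[-1.0, -0.016, -0.0], [-0.016, 1.0, 0.0], [0.0, 0.0, -1.0]]
wrist_force: [-3.3, -0.3, 5.5]
finger_gap: 0.5
finger_force: 2.5
```

View pics/p4.png

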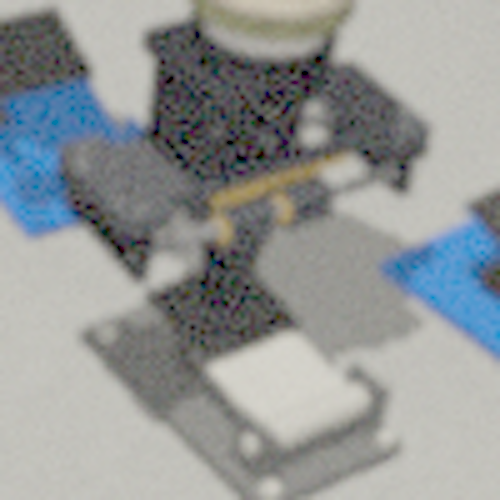

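The pad's left corner has moved down to about (380,209.6), so the treadle is travelling. The real tips sit about 33 mm above the reported TCP, which matters for the grasp later. I'll keep going to the stop.

```bash
python3 -m creep '{"travel":[[0,0,-0.5],[0,0,-0.4],[0,0,0]],"dr":[[0,0,0],[0,0,0],[0,0,0]],"claw":[1,1,1]}'; python3 -m creep '{"travel":[[0,0,-0.3],[0,0,0]],"dr":[[0,0,0],[0,0,0]],"claw":[1,1]}'
```

```text
time: 4.92
ee_pos: [448.4, 282.0, 11.0]
tcp_rot: [[-1.0, -0.016, -0.001], [-0.016, 1.0, -0.0], [0.001, -0.0, -1.0]]
wrist_force: [-3.7, -0.2, 6.0]
finger_gap: 0.5
finger_force: 3.3
time: 5.18
ee_pos: [448.5, 282.1, 8.8]
tcp_rot: [[-1.0, -0.016, -0.001], [-0.016, 1.0, 0.0], [0.001, 0.0, -1.0]]
wrist_force: [-6.6, -0.2, 12.7]
finger_gap: 0.7
finger_force: 6.5
```

```bash
python3 -m creep '{"travel":[[0,0,-0.2],[0,0,0],[0,0,0]],"dr":[[0,0,0],[0,0,0],[0,0,0]],"claw":[1,1,1]}'
```

```text
time: 5.55
ee_pos: [448.5, 282.1, 8.3]
tcp_rot: [[-1.0, -0.015, -0.001], [-0.015, 1.0, 0.001], [0.001, 0.001, -1.0]]
wrist_force: [-14.2, -5.7, 31.6]
finger_gap: 0.3
finger_force: 16.3
```

The treadle is at its stop: 31 N with z holding at 8.3 (real 41). Next I'll rise and go above the latch tab.

```bash
python3 -m creep '{"travel":[[0,0,2],[0,0,4],[0,0,5],[0,0,5],[0,0,4],[0,-4,1],[1,-5,0],[1.2,-5,0]],"dr":[[0,0,0],[0,0,0],[0,0,0],[0,0,0],[0,0,0],[0,0,0],[0,0,0],[0,0,0]],"claw":[1,1,1,1,1,-1,-1,-1]}'; python3 -m creep '{"travel":[[2,-5,0],[2,-5,0],[0,-4.95,0],[0,0,-2],[0,0,0]],"dr":[[0,0,0],[0,0,0],[0,0,0],[0,0,0],[0,0,0]],"claw":[-1,-1,-1,-1,-1]}'
python3 - <<'E'
from h import *
fs=eyes.grab_frame("scene")
c=cv2.resize(fs["pixels"][140:290,230:400,::-1],None,fx=4,fy=4,interpolation=cv2.INTER_CUBIC); c=(255*(c/255.)**.5).astype(np.uint8); cv2.imwrite("pics/p5.png",c)
E
```

```text
time: 6.55
ee_pos: [471.2, 140.2, 216.1]
tcp_rot: [[-1.0, -0.016, 0.001], [-0.016, 1.0, 0.0], [-0.001, 0.0, -1.0]]
wrist_force: [0.7, 1.0, -0.5]
finger_gap: 22.7
finger_force: 0.0
time: 7.18
ee_pos: [510.0, -8.1, 194.9]
tcp_rot: [[-1.0, -0.015, -0.003], [-0.015, 1.0, -0.0], [0.003, -0.0, -1.0]]
wrist_force: [0.3, 0.3, -0.1]
finger_gap: 72.3
finger_force: 0.0
```

View pics/p5.png

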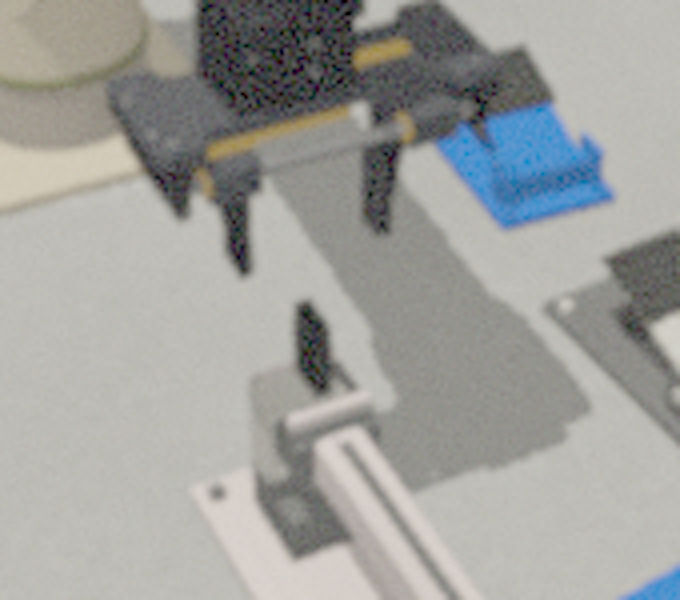

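The two fingertips show at crop (242,272) and (378,230), midway above the tab top at (308,302). I'll work out the true tip height.

```bash
python3 - <<'E'
from h import *
fs=eyes.grab_frame("scene")
S=lambda x,y:(230+(x+.5)/4-.5,140+(y+.5)/4-.5)
for n,p in(("tipL",(242,272)),("tipR",(378,230)),("mid",(310,251)),("tabtop",(308,302))):
    o,d=ray(fs,S(*p)); print(n,[ (o+d*t).round(1).tolist() for t in [ (510-o[0])/d[0] ]])
for z in(180,195,210,228,240): print(z,proj(fs,[510,-8,z]).round(1))
print(S(310,251),S(308,302), bot.state()["finger_gap"],bot.state()["ee_pos"])
E
```

```text
tipL [[510.0, -48.2, 222.9]]
tipR [[510.0, 33.4, 224.1]]
mid [[510.0, -7.9, 223.5]]
tabtop [[510.0, -9.6, 187.7]]
180 [307.3 217.5]
195 [307.2 212.4]
210 [307.2 207.2]
228 [307.1 200.8]
240 [307.  196.4]
(307.125, 202.375) (306.625, 215.125) 79.94275655006433 [510.9717093   -7.10030706 196.33391745]
```

```bash
python3 -m creep '{"travel":[[0,0,-3],[0,0,-2.6],[0,0,-2],[0,0,-1],[0,0,0]],"dr":[[0,0,0],[0,0,0],[0,0,0],[0,0,0],[0,0,0]],"claw":[-1,-1,-1,-1,-1]}'; python3 -m creep '{"travel":[[0,0,0],[0,0,0],[0,0,0],[0,0,0],[0,0,0],[0,0,0]],"dr":[[0,0,0],[0,0,0],[0,0,0],[0,0,0],[0,0,0],[0,0,0]],"claw":[1,1,1,1,1,1]}'
```

```text
time: 7.9
ee_pos: [511.0, -7.3, 110.2]
tcp_rot: [[-1.0, -0.016, -0.0], [-0.016, 1.0, -0.0], [0.0, -0.0, -1.0]]
wrist_force: [1.1, -0.2, 0.6]
finger_gap: 87.0
finger_force: 0.0
time: 8.65
ee_pos: [511.0, -7.7, 110.1]
tcp_rot: [[-1.0, -0.015, -0.0], [-0.015, 1.0, 0.0], [0.0, 0.0, -1.0]]
wrist_force: [-0.9, 0.1, 0.7]
finger_gap: 35.0
finger_force: 0.0
```

```bash
python3 -m creep '{"travel":[[0,0,0],[0,0,0],[0,0,0],[0,0,0],[0,0,0],[0,0,0]],"dr":[[0,0,0],[0,0,0],[0,0,0],[0,0,0],[0,0,0],[0,0,0]],"claw":[1,1,1,1,1,1]}'; python3 - <<'E'
from h import *
fs=eyes.grab_frame("scene")
c=cv2.resize(fs["pixels"][140:290,230:400,::-1],None,fx=4,fy=4,interpolation=cv2.INTER_CUBIC); c=(255*(c/255.)**.5).astype(np.uint8); cv2.imwrite("pics/p6.png",c)
E
```

```text
time: 9.4
ee_pos: [511.0, -7.4, 110.1]
tcp_rot: [[-1.0, -0.016, -0.0], [-0.016, 1.0, 0.0], [-0.0, 0.0, -1.0]]
wrist_force: [0.5, 2.5, -0.9]
finger_gap: 11.9
finger_force: 30.0
```

View pics/p6.png

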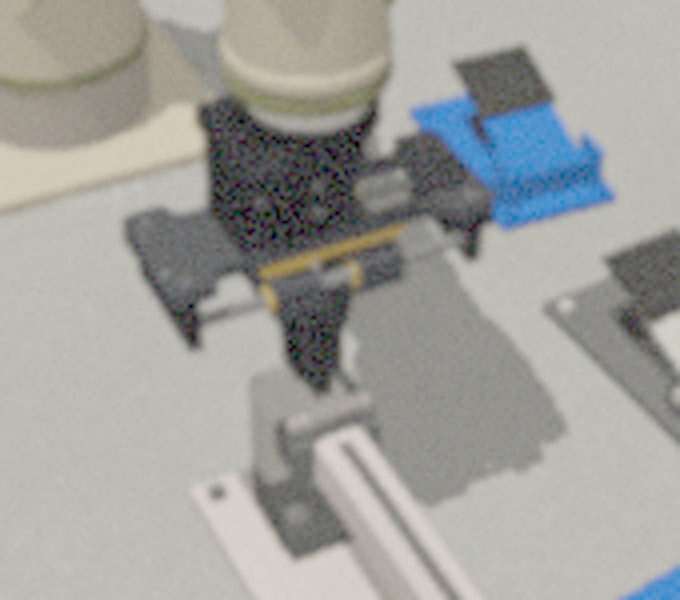

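The fingers hold the tab at crop (318,340), with an 11.9 mm gap and 30 N. Now I'll pull the latch along the rig's -y.

```bash
python3 -m creep '{"travel":[[0,-0.4,0],[0,-0.4,0],[0,-0.4,0],[0,-0.3,0],[0,0,0]],"dr":[[0,0,0],[0,0,0],[0,0,0],[0,0,0],[0,0,0]],"claw":[1,1,1,1,1]}'
```

```text
time: 10.07
ee_pos: [511.2, -21.4, 110.1]
tcp_rot: [[-1.0, -0.016, 0.0], [-0.016, 1.0, 0.002], [-0.0, 0.002, -1.0]]
wrist_force: [1.5, 7.8, -0.6]
finger_gap: 12.0
finger_force: 30.0
```

Latch force is 7.8 N, so it is about 13 mm out. Next I'll lift along the arc, watching the x force.

```bash
python3 -m creep '{"travel":[[0.05,0,0.55],[0.06,0,0.55],[0.06,0,0.55],[0.06,0,0.54],[0,0,0],[0,0,0]],"dr":[[0,0.143,0],[0,0.143,0],[0,0.143,0],[0,0.143,0],[0,0,0],[0,0,0]],"claw":[1,1,1,1,1,1]}'
```

```text
time: 10.82
ee_pos: [513.3, -21.1, 131.5]
tcp_rot: [[-0.995, -0.017, -0.1], [-0.017, 1.0, 0.002], [0.1, 0.003, -0.995]]
wrist_force: [-0.2, 7.1, -3.5]
finger_gap: 12.0
finger_force: 30.0
```

Fx is about 0 and Fz is -3.5 N, so the arc is right and the tongue is being carried. I'll lift the rest.

```bash
python3 -m creep '{"travel":[[0.15,0,0.79],[0.18,0,0.79],[0.2,0,0.78],[0.22,0,0.78],[0.25,0,0.77],[0.26,0,0.76],[0,0,0],[0,0,0]],"dr":[[0,0.21,0],[0,0.21,0],[0,0.21,0],[0,0.21,0],[0,0.21,0],[0,0.21,0],[0,0,0],[0,0,0]],"claw":[1,1,1,1,1,1,1,1]}'; python3 -m creep '{"travel":[[0,0,0],[0,0,0],[0,0,0],[0,0,0]],"dr":[[0,0,0],[0,0,0],[0,0,0],[0,0,0]],"claw":[1,1,1,1]}'
python3 - <<'E'
from h import *
fs=eyes.grab_frame("scene")
cv2.imwrite("pics/p7.png",cv2.resize((255*(fs["pixels"][140:340,230:430,::-1]/255.)**.5).astype(np.uint8),None,fx=2.9,fy=2.9,interpolation=cv2.INTER_CUBIC))
E
```

```text
time: 11.82
ee_pos: [525.6, -21.1, 178.2]
tcp_rot: [[-0.949, -0.016, -0.316], [-0.017, 1.0, 0.001], [0.316, 0.007, -0.949]]
wrist_force: [-2.6, 7.9, -2.5]
finger_gap: 11.8
finger_force: 29.9
time: 12.32
ee_pos: [525.6, -21.0, 178.2]
tcp_rot: [[-0.949, -0.016, -0.315], [-0.018, 1.0, 0.002], [0.315, 0.007, -0.949]]
wrist_force: [-2.4, 8.9, -1.9]
finger_gap: 11.7
finger_force: 29.9
```

View pics/p7.png

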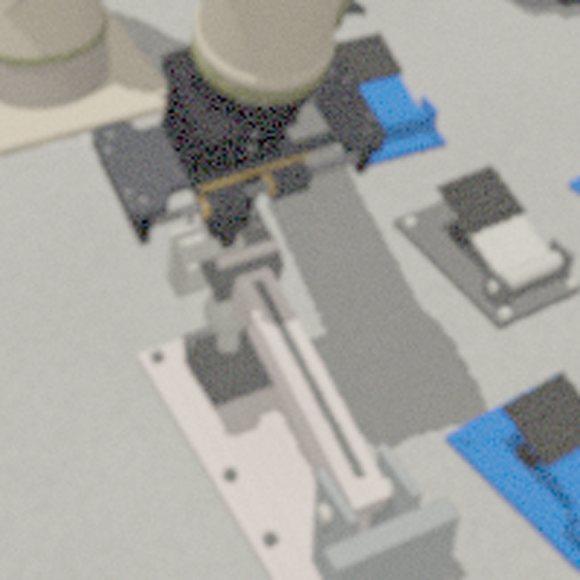

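The picture shows the tongue well off the ball (ball at crop (228,320), coupler at (240,265)), still gripped. The treadle is up at (480,200). The swing of 0.32 rad puts the rim at about 154 mm, which leaves 44 mm of daylight.

```bash
python3 -c "
from workcell import bot
print(bot.sign_off())"
```

```text
the job is handed in; nothing more can be done
None
```

I pressed the brake treadle to its stop and released it, pulled the latch out about 13 mm, and handed the job in with the tongue held up steadily in the grip, about 44 mm clear of the ball (worked out from the 0.32 rad lift); sign-off returned no verdict.

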